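Lean the calibration tile on the easel and press the shutter pedal

ROBOT

A 6-joint arm with a two-finger parallel gripper is mounted at the origin on the work surface. World frame = base frame: x ahead of the robot, y to its left, z up, the work surface at z = 0. Lengths are in mm, angles in rad, forces in N, time in s.
With the tool pointing down it reaches from about 275 to 1000 mm from the base axis. Payload 8.4 kg.
Tool frame: the origin (TCP) lies between the finger pads; the fingertips stand r.finger_overhang ahead of it and the grasp point (between the pads) is the TCP (r.finger_overhang is the distance from the TCP to the fingertips, in mm); z points along the fingers, y is the line along which they close (so a half turn about z gives the same grasp; the last joint's range is limited). The gripper opens to 85 mm and grips with 20 to 120 N. Pads are 22 mm wide; open, the fingers measure 114 mm over their backs; the gripper's body (76 mm by 85 mm) begins 54 mm behind the grasp point. The pads swing forward as they close: fully open they stand 13 mm farther back than shut.
Start: joints at [-1.259, 0.353, 1.633, -0, 1.155, -0.002], TCP at [192.921, -594.483, 250.281] pointing down, gripper open.
Joint ranges: [-2.63, 2.63], [-0.92, 2.1], [0.06, 2.66], [-1.3, 4.44], [0, 2.69], [-3.02, 3.02]. Speed limits (rad/s): [2.22, 2.22, 2.79, 3.14, 3.14, 3.14].

INTERFACE

Orientations are given as [roll, pitch, yaw] about the fixed x, y, z axes, in that order (R = Rz(yaw) Ry(pitch) Rx(roll)).
In Python, from rig import r, cams, sign_off gives the robot as it stands.
- The arm moves only by the shell command python3 -m crank 'ROWS' [FORCE]. ROWS is JSON, a list of rows, each a list of 7 numbers: the shift along the tool's x, y, z in m, then the turn, a rotation vector about the tool's x, y, z in rad, then the closure, from 0 (fully open) to 1 (shut). In form: [[dx, dy, dz, ax, ay, az, gripper], ...]. A call has 1 to 5 rows; each row is the pose to reach, as a shift and turn from the pose commanded when the call began, along the tool's axes at that moment; what a row does not reach only later rows make up. A row lasts 1/10 s, in which the tool goes at most 50 mm and 8.59 degrees, less where a joint would pass 70% of its speed; a pose out of reach is approached as far as the arm can. A call with a gripper value outside its range is refused whole. The fingers move at their own pace and stop on an object; FORCE is the grip in N (left out, the last holds). Time passes only in rows, so rows that repeat a pose let the fingers close. It gives the time, the measured TCP pose, the force, the opening and the grip force at its end, in the units of the state.
- r.sense(): the state, without advancing time (a new reading comes with each control period).
- cams.grab_frame(name): name is "scene" or "side" or "wrist"; returns a dict with "image" (400x640x3 uint8, red, green, blue), "fx", "fy", "cx", "cy" (pixels), "position" and "orientation" of the camera in the world. Camera axes: x right, y down, z forward; pixel columns grow to the right and rows downward; lengths in mm; the calibration is good to about 2 mm. A picture is of the moment at which its call begins. There is no depth.
- sign_off(): hands the job in; it is judged then, once.
The state is a dict: "clock": time; "qpos": joint angles; "qvel": joint speeds; "joint_efforts": joint torques, N m; "eef_pos": TCP position; "tcp_rot": TCP orientation; "contact_force": force on the tool from outside, world axes, zero at the start; "wrist_torque": the same for the moment, N m; "opening": opening from 0.0 (shut) to 1.0 (fully open); "grasp_force": force on a finger pad.
Only numpy, scipy, OpenCV 4.12 (cv2) and the standard library are available. Lean on these libraries where they do the work, as an engineer would, in place of code of your own. Each camera call takes 0.05 s, during which the arm holds its last target. There are 200 camera calls.

TASK

Take the terracotta specimen tile off the easel and stand it in the empty slot of the rack, then lean the white checkered calibration tile against the easel's sloped backstop and let go of it. Only once it is leaning there, press the yellow shutter pedal all the way down to its stop, keep it down for about a second, and let it come right up again. Do not drop the tiles, and leave the green tile, the mouse, the lens cap and the bottle alone.

Things in the scene. Friction and masses are not known exactly. Their poses are not given: they have to be found in the camera images.
- specimen_center (a point): Centre of the plain terracotta-red specimen tile (70 wide x 90 tall x 10 mm thick, 0.1 to 0.2 kg) that leans on the easel at the start. Its x axis is square to its faces (thickness), y along its width, z up along its height. Both faces are alike.
- target_center (a point): Centre of the calibration tile, white ceramic with a black checker pattern on both faces, same size, weight and axes as the specimen tile. At the start it stands upright in one slot of the rack.
- easel: Fixed easel, dark base 120 x 100 x 12 mm; origin on the desk, z up, x the way the backstop faces, y along its width. Its aluminium back plate (90 wide, 46 up the slope, 5 mm thick) leans back 0.35 rad from vertical, top towards -x. At its foot a ledge square to it runs out 26 mm to a black lip 6 mm high. A seated tile's upper 44 mm stand free of the plate.
- easel_seat (a point): The middle of the inner corner between the easel's back plate face and its ledge top, 22 mm above the desk; a tile properly seated has its lower rear edge here (its centre is then 45 mm up the slope and 5 mm out from the plate). Axes as easel.
- rack: Fixed rack, grey base 100 (x) x 190 (y) x 10 mm, origin on the desk under its centre, z up. Three slots along x, at y = -56, 0, +56 mm, one empty. Each: two flared aluminium plates 90 mm long, tops 41 mm above the desk, 14 mm apart at the slot floor (10 mm above the desk), 27 mm at the mouth. Tiles stand upright in them, 90 mm edge up, faces to rack +y and -y.
- free_slot: Flat yellow strip 88 x 12 mm on the floor of the slot that is empty at the start: origin at the middle of that slot's floor, 10 mm above the desk, x along the slot, y across it, z up.
- spare_center (a point): Centre of the plain green tile in the rack, same size; stays where it is.
- pedal_pad (a point): Top middle of the ribbed black rubber pad (55 x 64 mm) on the yellow tread of the shutter pedal: the point to press, 88 mm from the hinge; it moves with the tread. About 64 mm above the desk at rest, about 42 mm at the stop. Pedal base fixed, 155 x 94 mm; hinge at the end away from the robot, pad at the end towards it.
- pedal (a joint): Pedal angle: 0 up at rest, 0.26 rad fully down on its stop. A spring pushes it back up: at the pad about 4 N starts it and 10 N holds it at the stop.
- mouse: Black computer mouse, 100 x 56 x 31 mm, loose, origin under its centre. Leave alone.
- lens_cap: Black round lens cap, 50 mm diameter, 14 mm high, loose, origin under its centre. Leave alone.
- cleaner: Small bottle with blue cap, 38 mm diameter, 85 mm tall, loose, origin under its centre. Leave alone.
Mind the look-alikes: they are no part of the job. What is shaped like the part that bears pedal_pad but blue is not meant.

How it is judged:
By the outcome, as a careful person would: the job done as asked, in the order asked, and still so for the second after the job is handed in, with the robot touching nothing.
It also fails if it takes over 72 s, if anything falls off the work surface, if the arm or the gripper's body presses on something with over 40 N, if the wrist force passes 120 N, or if a joint passes its speed limit or range.

## Working session

There is one attempt and no reset: what is moved stays moved. The work goes in short steps, Python scripts to look and compute and a shell command to move; the robot and the scene stay as the last step left them, time stands still between calls to the robot, and variables do not carry over. Pictures are saved under pics/ and viewed, at most 14 in all, crops included, and the job is handed in when it is done.

```bash
ls; mkdir -p pics
cat > h.py <<'E'
import numpy as np, cv2
from rig import r, cams, sign_off
from scipy.spatial.transform import Rotation as R
def grab(n,fn=None):
    f=cams.grab_frame(n)
    if fn: cv2.imwrite('pics/'+fn,f['image'][:,:,::-1])
    return f
E
python3 - <<'E'
from h import *
for n in("scene","side","wrist"):
    f=grab(n,n+'0.png'); print(n,[np.round(f[k],4).tolist() for k in('fx','fy','cx','cy','position','orientation')])
print(r.sense(), r.finger_overhang)
a=[cv2.imread(f'pics/{n}0.png') for n in("scene","side")]
cv2.imwrite('pics/both.png',np.vstack([cv2.resize(x,(480,300)) for x in a]))
E
```

```text
pics
scene [377.1153, 377.1153, 314.3542, 196.9479, [910.9601, 393.0414, 574.3655], [-2.3703, -0.0019, 2.4213]]
side [462.5701, 462.5701, 321.4354, 204.9962, [190.4975, -418.9274, 783.136], [-2.4574, -0.0127, -0.7209]]
wrist [334.731, 334.731, 315.2026, 202.7445, [267.8711, -570.0567, 372.8604], [2.8265, 0.0025, -1.2567]]
{'clock': 0.15, 'qpos': array([-1.25938869e+00,  3.53544521e-01,  1.63393134e+00,  3.29708472e-06,
        1.15517614e+00, -2.40332419e-03]), 'qvel': array([-4.82134381e-05, -8.99407012e-04, -2.15189338e-03,  4.89921211e-04,
       -3.42663023e-04, -7.20436799e-04]), 'joint_efforts': array([ 8.80939060e-04, -6.05634284e+01, -3.42337275e+01, -2.13427927e-05,
        6.12877338e-03, -7.61763857e-06]), 'eef_pos': array([ 192.82936316, -594.17291891,  249.71315682]), 'tcp_rot': array([-3.14053332e+00, -5.56091808e-06,  3.13809627e-01]), 'contact_force': array([ 0.38054477, -0.04104279,  0.25461015]), 'wrist_torque': array([-0.01898088, -0.00872137,  0.09398668]), 'grasp_force': 0.0, 'opening': 1.0005921550010928} 19.0
```

View pics/scene0.png

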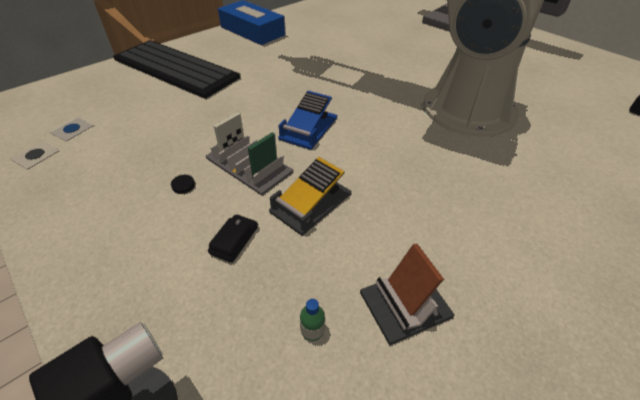

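View pics/side0.png

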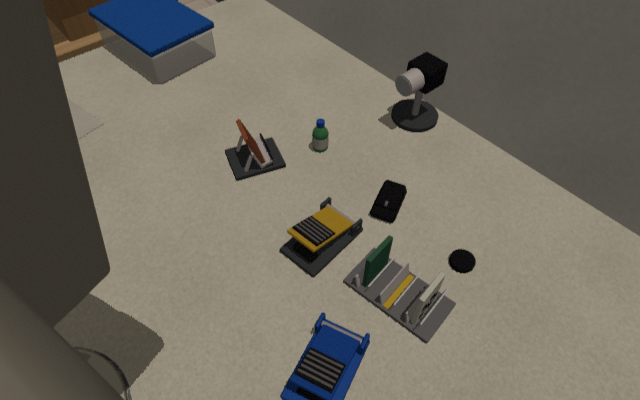

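Candidates: specimen tile (terracotta) at scene (413,280) / side (252,143), the only red one. Pedals are yellow at scene (313,188) / side (322,232), and the blue look-alike at scene (308,118) / side (325,360), so I choose yellow. Rack tiles are checkered white at scene (230,133) / side (428,300) and green at (262,152). The free slot is the middle one, yellow strip at side (398,291). The bottle's green body is not a tile. Close crop next.

Run:
```python
from h import *
S=cv2.imread('pics/scene0.png');D=cv2.imread('pics/side0.png')
def c(I,x,y):
    o=cv2.resize(I[y:y+100,x:x+133],(400,300),interpolation=cv2.INTER_CUBIC)
    o=cv2.convertScaleAbs(o,alpha=1.4,beta=15)
    for k in range(20,133,20): cv2.line(o,(k*3,0),(k*3,6),(0,0,255),1)
    for k in range(20,100,20): cv2.line(o,(0,k*3),(6,k*3),(0,0,255),1)
    return o
cv2.imwrite('pics/c1.png',np.vstack([np.hstack([c(S,190,105),c(D,332,238)]),np.hstack([c(S,345,240),c(D,190,95)])]))
```

```text
(no output)
```

View pics/c1.png

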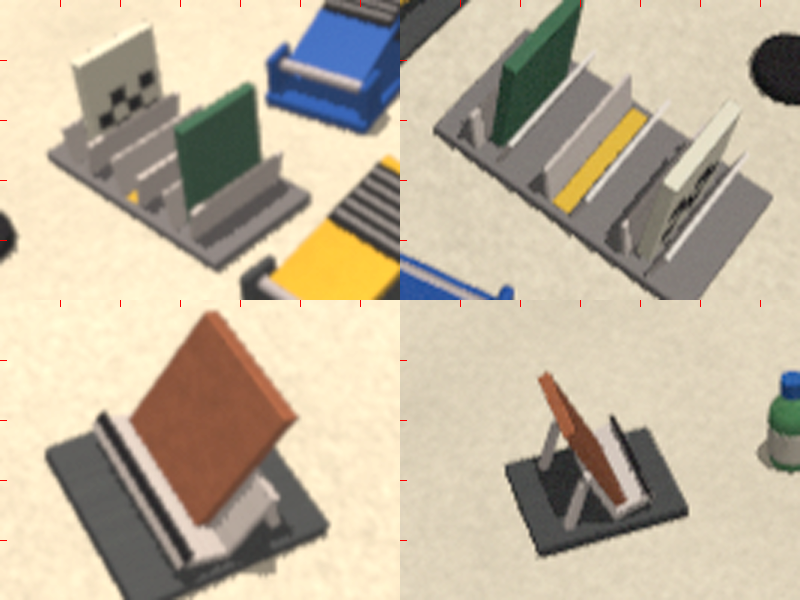

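```bash
cat >> h.py <<'E'
def ray(f,u,v,z):
    Rm=R.from_euler('xyz',f['orientation']).as_matrix(); d=Rm@np.array([(u-f['cx'])/f['fx'],(v-f['cy'])/f['fy'],1]); p=np.array(f['position'])
    return p+d*(z-p[2])/d[2]
def proj(f,P):
    Rm=R.from_euler('xyz',f['orientation']).as_matrix(); q=(np.atleast_2d(P)-f['position'])@Rm
    return np.c_[f['cx']+f['fx']*q[:,0]/q[:,2], f['cy']+f['fy']*q[:,1]/q[:,2]]
E
python3 - <<'E'
from h import *
s=grab('scene');d=grab('side')
for n,f,z,L in [('rackS',s,10,[(206,156),(262.7,194.3),(293.3,171)]),('rackD',d,10,[(343.7,281.3),(375.3,248),(456,303.7)]),
 ('easS',s,12,[(360.7,291.7),(454.3,315),(388,339.5)]),('easD',d,12,[(225,150),(237,179.3),(286,165.7),(272.7,138.3)]),
 ('tiletopS',s,110,[(415.3,244.3),(444,280)])]:
    print(n,[ray(f,u,v,z).round(0)[:2].tolist() for u,v in L])
E
```

```text
rackS [[651.0, -285.0], [625.0, -96.0], [530.0, -110.0]]
rackD [[523.0, -120.0], [623.0, -106.0], [647.0, -290.0]]
easS [[637.0, 200.0], [555.0, 327.0], [665.0, 284.0]]
easD [[551.0, 323.0], [518.0, 227.0], [628.0, 188.0], [661.0, 282.0]]
tiletopS [[563.0, 232.0], [582.0, 298.0]]
```

```bash
cat >> h.py <<'E'
S=np.array([593,259,22.]); EY=-0.29      # easel seat, yaw
RC=np.array([589,-201,10.]); RY=0.14     # rack centre at floor, yaw
def frame(z,x):  # tool z direction, approx tool x
    z=z/np.linalg.norm(z); y=np.cross(z,x); y/=np.linalg.norm(y); return np.c_[np.cross(y,z),y,z]
def easel():
    xe=np.array([np.cos(EY),np.sin(EY),0]); ye=np.array([-xe[1],xe[0],0]); Z=np.array([0,0,1.])
    c,s=np.cos(.35),np.sin(.35); return -s*xe+c*Z, c*xe+s*Z, ye   # u,n,y
def rackax():
    xr=np.array([np.cos(RY),np.sin(RY),0]); return xr,np.array([-xr[1],xr[0],0])
def cur():
    s=r.sense(); return R.from_euler('xyz',s['tcp_rot']), s['eef_pos'], s
def plan(Rt,p,label=''):
    R0,p0,s=cur(); d=R0.inv().apply(np.array(p)-p0)/1000; w=(R0.inv()*R.from_matrix(Rt)).as_rotvec()
    print(label,d.round(4).tolist(),w.round(4).tolist(),'rows>=',round(max(np.linalg.norm(d)/.05,np.linalg.norm(w)/.15),1)); return d,w
def tile(C,t,w,h): # corners from centre, axes t,w,h
    return np.array([C+a*5*t+b*35*w+c*45*h for a in(1,-1) for b in(1,-1) for c in(1,-1)])
E
python3 - <<'E'
from h import *
u,n,y=easel(); plan(frame(-u,y),S+150*u+5*n+[0,0,0],'pre')
plan(frame(-u,y),S+190*u+5*n+[0,0,0],'pre190')
E
```

```text
pre [0.6055, -0.7146, 0.0858] [-0.3228, 0.1689, -0.9569] rows>= 18.8
pre190 [0.5942, -0.7224, 0.0482] [-0.3228, 0.1689, -0.9569] rows>= 18.7
```

```bash
for i in 1 2 3 4; do python3 -m crank '[[0.0297,-0.0361,0,0,0,0,0],[0.0594,-0.0722,0,0,0,0,0],[0.0891,-0.1083,0,0,0,0,0],[0.1188,-0.1444,0,0,0,0,0],[0.1486,-0.1806,0,0,0,0,0]]'; done
python3 - <<'E'
from h import *
u,n,y=easel(); plan(frame(-u,y),S+190*u+5*n+[0,0,0],'pre190')
E
```

```text
clock: 0.75
eef_pos: [278.8, -375.1, 250.3]
tcp_rot: [3.141, -0.0, 0.313]
contact_force: [1.3, 0.0, 0.2]
opening: 1.001
grasp_force: 0.0
clock: 1.25
eef_pos: [364.4, -157.4, 250.5]
tcp_rot: [3.141, -0.001, 0.313]
contact_force: [0.7, -0.1, 0.9]
opening: 1.007
grasp_force: 0.0
clock: 1.75
eef_pos: [450.1, 60.5, 250.5]
tcp_rot: [3.141, -0.001, 0.314]
contact_force: [1.3, -0.7, -0.1]
opening: 0.999
grasp_force: 0.0
clock: 2.25
eef_pos: [535.6, 278.2, 250.2]
tcp_rot: [3.141, -0.0, 0.314]
contact_force: [1.1, -0.6, 0.4]
opening: 1.001
grasp_force: 0.0
pre190 [-0.0011, 0.0016, 0.048] [-0.3221, 0.1691, -0.9564] rows>= 6.8
```

```bash
for i in 1 2; do python3 -m crank '[[0,0,0,-0.04,0.021,-0.12,0],[0,0,0,-0.08,0.042,-0.24,0],[0,0,0,-0.12,0.063,-0.36,0],[0,0,0,-0.161,0.0845,-0.478,0]]' >/dev/null; done
python3 - <<'E'
from h import *
u,n,y=easel(); plan(frame(-u,y),S+150*u+5*n,'pre150')
f=grab('wrist','w1.png'); C=S+45*u+5*n
I=cv2.imread('pics/w1.png'); print(proj(f,tile(C,n,y,u)).round(0).tolist())
J=I.copy()
for q in proj(f,tile(C,n,y,u)): cv2.circle(J,tuple(int(v) for v in q.round()),3,(255,0,0),1)
cv2.imwrite('pics/w1o.png',J)
E
```

```text
pre150 [-0.0001, -0.0167, 0.0851] [0.0014, -0.0007, 0.0044] rows>= 1.7
[[302.0, 152.0], [305.0, 138.0], [302.0, 232.0], [305.0, 201.0], [289.0, 152.0], [295.0, 138.0], [291.0, 232.0], [296.0, 201.0]]
```

View pics/w1o.png

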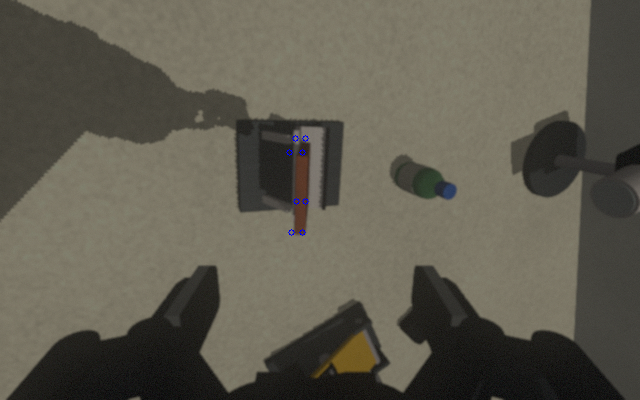

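Run:
```python
from h import *
I=cv2.imread('pics/w1.png').astype(int); b,g,rr=I[...,0],I[...,1],I[...,2]
m=((rr>1.6*g)&(rr>50)).astype(np.uint8); 
n,l,st,_=cv2.connectedComponentsWithStats(m); k=1+np.argmax(st[1:,4]); print(st[k])
for v in range(st[k][1],st[k][1]+st[k][3],8):
    x=np.where(l[v]==k)[0]; print(v,x.min(),x.max())
x=st[k][0]-15;y=st[k][1]-25
cv2.imwrite('pics/w1c.png',cv2.resize(cv2.imread('pics/w1.png')[115:245,230:350],None,fx=4,fy=4,interpolation=cv2.INTER_CUBIC))
```

```text
[297 156  11  13  62]
156 299 302
164 297 304
```

View pics/w1c.png

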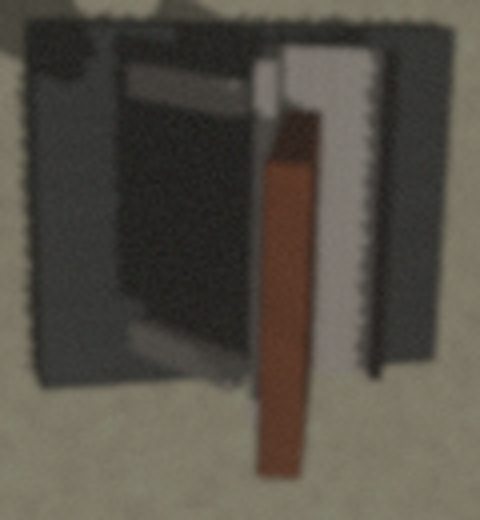

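Run:
```python
import h
from h import *
from scipy.optimize import least_squares as L
f=grab('wrist')
obs=np.array([(309.5,155.5),(310,142.5),(305.5,234),(296.5,155.5),(294.5,234)]); idx=[0,1,2,4,6]
def pts(p):
    h.EY=p[2]; u,n,y=easel(); return tile(np.array([p[0],p[1],22])+45*u+5*n,n,y,u)
o=L(lambda p:(proj(f,pts(p))[idx]-obs).ravel(),[593,259,-.29]); print(o.x,o.fun.round(1))
s=grab('scene'); ob=np.array([(415.3,244.3),(444,280),(411.7,314),(389.3,278.3)])
print(proj(s,pts(o.x)).round(1).tolist())
ob2=ob
print((proj(s,pts(o.x))[[2,0,1,3]]-ob).round(1))
o2=L(lambda p:np.r_[(proj(f,pts(p))[idx]-obs).ravel(),(proj(s,pts(p))[[2,0,1,3]]-ob).ravel()],[593,259,-.29]); print(o2.x,o2.fun.round(1))
```

```text
[ 5.95529082e+02  2.53445053e+02 -3.28826067e-01] [-0.4 -0.2  0.4 -0.7  0.2  1.2  0.3 -0.8 -0.3  0.7]
[[439.4, 279.4], [409.8, 315.3], [412.3, 242.8], [387.1, 279.2], [444.3, 278.5], [414.6, 314.2], [417.1, 242.3], [391.7, 278.4]]
[[-3.  -1.5]
 [-4.6 -0.6]
 [-1.9  1.3]
 [-2.2  0.9]]
[ 5.94845155e+02  2.54243390e+02 -3.30089642e-01] [-1.4 -0.9 -0.3 -1.2 -0.8  0.7 -0.7 -1.5 -1.3  0.2 -2.2 -1.4 -3.8 -0.5
 -1.2  1.4 -1.6  0.9]
```

```bash
sed -i 's/^S=.*/S=np.array([595.3,254,22.]); EY=-0.33/' h.py
python3 - <<'E'
from h import *
u,n,y=easel(); plan(frame(-u,y),S+140*u+5*n,'pre140');plan(frame(-u,y),S+72*u+5*n,'g')
E
```

```text
pre140 [-0.002, -0.0126, 0.0964] [-0.0012, -0.0131, 0.0351] rows>= 1.9
g [-0.0029, -0.0125, 0.1644] [-0.0012, -0.0131, 0.0351] rows>= 3.3
```

Align first, then descend along the slope, then check in a picture before closing.

```bash
python3 -m crank '[[-0.001,-0.006,0.03,0,-0.007,0.018,0],[-0.002,-0.0126,0.06,-0.001,-0.013,0.035,0],[-0.002,-0.0126,0.0964,-0.001,-0.013,0.035,0],[-0.002,-0.0126,0.0964,-0.001,-0.013,0.035,0]]' >/dev/null;  python3 -m crank '[[0,0,0.017,0,0,0,0],[0,0,0.034,0,0,0,0],[0,0,0.051,0,0,0,0],[0,0,0.068,0,0,0,0],[0,0,0.068,0,0,0,0]]'
python3 - <<'E'
from h import *
u,n,y=easel(); plan(frame(-u,y),S+72*u+5*n,'g')
grab('wrist','w2.png'); grab('side','s2.png')
I=cv2.imread('pics/w2.png'); J=cv2.imread('pics/s2.png')[60:220,150:340]
cv2.imwrite('pics/c2.png',np.vstack([cv2.resize(I,(480,300)),cv2.resize(J,(480,300))]))
E
```

```text
clock: 4.1
eef_pos: [576.7, 259.6, 89.1]
tcp_rot: [2.793, 0.003, 1.242]
contact_force: [0.4, -0.6, -0.0]
opening: 1.005
grasp_force: 0.0
g [0.0007, 0.0002, -0.0023] [-0.0012, 0.002, 0.0019] rows>= 0.0
```

View pics/c2.png

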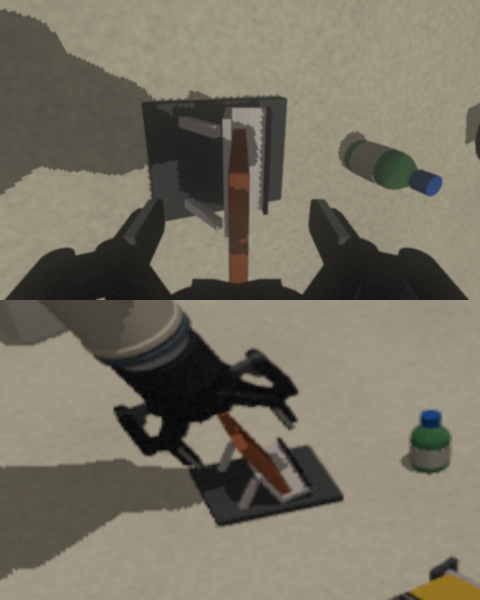

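The tile (at 238 of 480) sits midway between the fingers (160 and 315), aligned with the pads. Closing now.

```bash
python3 -m crank '[[0,0,-0.002,0,0,0,0.4],[0,0,-0.002,0,0,0,0.6],[0,0,-0.002,0,0,0,0.8],[0,0,-0.002,0,0,0,1],[0,0,-0.002,0,0,0,1]]' 45 >/dev/null; python3 -m crank '[[0,0,0,0,0,0,1],[0,0,0,0,0,0,1],[0,0,0,0,0,0,1],[0,0,0,0,0,0,1],[0,0,0,0,0,0,1]]'
```

```text
clock: 5.2
eef_pos: [576.8, 261.0, 93.8]
tcp_rot: [2.79, -0.0, 1.243]
contact_force: [-1.0, -1.1, 5.1]
opening: 0.108
grasp_force: 45.5
```

```bash
python3 -m crank '[[0,0,-0.01,0,0,0,1],[0,0,-0.03,0,0,0,1],[0,0,-0.06,0,0,0,1],[0,0,-0.1,0,0,0,1],[0,0,-0.14,0,0,0,1]]'
python3 - <<'E'
from h import *
x,y=rackax(); Rt=frame(np.array([0,0,-1.]),x)
plan(Rt,RC+[0,0,72+150],'rack hi')
R0,p0,_=cur(); print((R0.apply([0,0,1])).round(3))
E
```

```text
clock: 5.7
eef_pos: [529.5, 275.9, 225.0]
tcp_rot: [2.793, 0.002, 1.242]
contact_force: [-0.0, -0.7, -1.3]
opening: 0.111
grasp_force: 45.3
rack hi [-0.4322, 0.1997, 0.066] [0.3135, -0.1902, 1.0909] rows>= 9.6
[ 0.323 -0.112 -0.94 ]
```

```bash
for i in 1 2; do python3 -m crank '[[0,0,0,0.031,-0.019,0.109,1],[0,0,0,0.063,-0.038,0.218,1],[0,0,0,0.094,-0.057,0.327,1],[0,0,0,0.126,-0.076,0.436,1],[0,0,0,0.157,-0.095,0.545,1]]'>/dev/null; done
python3 - <<'E'
from h import *
x,y=rackax(); Rt=frame(np.array([0,0,-1.]),x)
plan(Rt,RC+[0,0,72+130],'rack hi')
print(cur()[1:])
E
```

```text
rack hi [-0.0071, 0.4808, 0.0112] [-0.0021, -0.0, -0.0029] rows>= 9.6
(array([530.32496503, 276.23365588, 224.15541411]), {'clock': 6.7, 'qpos': array([0.47665292, 0.33687765, 1.71919393, 0.00218788, 1.08482402,
       1.90937802]), 'qvel': array([-0.19036903,  0.04226445, -0.06207568,  0.39910529,  0.10880208,
        0.7052858 ]), 'joint_efforts': array([  1.54116444, -59.33228374, -33.38091016,  -0.63725855,
        -0.16355284,  -1.18578449]), 'eef_pos': array([530.32496503, 276.23365588, 224.15541411]), 'tcp_rot': array([-3.13953605e+00, -1.37446062e-05,  1.37050000e-01]), 'contact_force': array([-0.16442077,  0.16166853, -0.62590355]), 'wrist_torque': array([0.00587305, 0.00356539, 0.02808928]), 'grasp_force': 45.2709835767746, 'opening': 0.10932304696368911})
```

```bash
for i in 1 2 3; do python3 -m crank '[[0,0.032,0,0,0,0,1],[0,0.064,0,0,0,0,1],[-0.001,0.096,0,0,0,0,1],[-0.002,0.128,0,0,0,0,1],[-0.0024,0.1603,0,0,0,0,1]]'>/dev/null; done; python3 -m crank '[[0,0,0,0,0,0,1],[0,0,0,0,0,0,1]]'
python3 - <<'E'
from h import *
x,y=rackax(); Rt=frame(np.array([0,0,-1.]),x)
plan(Rt,RC+[0,0,72+130],'rack hi')
f=grab('wrist','w3.png'); J=cv2.imread('pics/w3.png')
P=[RC+a*50*x+b*95*y for a in(1,-1) for b in(1,-1)]+[RC+a*44*x+b*6*y for a in(1,-1) for b in(1,-1)]
P+=[RC+k*56*y+[0,0,90]+b*35*x+c*5*y for k in(1,-1) for b in(1,-1) for c in(1,-1)]
q=proj(f,np.array(P)); print(q.round(1).tolist())
K=cv2.resize(J,None,fx=1.25,fy=1.25,interpolation=cv2.INTER_CUBIC)
for a in q: cv2.circle(K,tuple(int(v) for v in (a*1.25).round()),3,(255,0,0),1)
cv2.imwrite('pics/w3o.png',cv2.convertScaleAbs(K,alpha=1.3))
E
```

```text
clock: 8.4
eef_pos: [590.9, -200.9, 223.5]
tcp_rot: [-3.139, -0.001, 0.14]
contact_force: [-1.5, 0.5, -2.6]
opening: 0.109
grasp_force: 45.4
rack hi [-0.0019, -0.0002, 0.0115] [-0.0024, -0.0013, -0.0002] rows>= 0.2
[[219.4, 126.7], [412.2, 126.8], [227.6, 221.4], [403.9, 221.6], [309.6, 132.9], [321.7, 132.9], [310.0, 216.3], [321.2, 216.3], [233.4, 158.5], [246.9, 158.5], [239.9, 244.4], [252.3, 244.4], [384.1, 158.6], [397.5, 158.6], [378.5, 244.6], [390.9, 244.6]]
```

View pics/w3o.png

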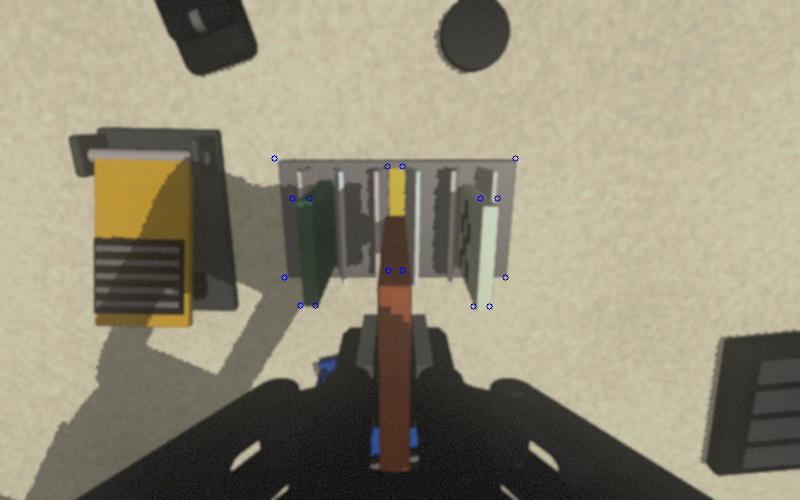

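The picture shows the tile in hand (386–407, 217 at its lower front edge) over the yellow strip (389–404, 167), with green to the left, white to the right and the pedal at (140,275). I'll check numerically against the predicted projections.

Run:
```python
from h import *
f=grab('wrist'); I=f['image'].astype(int); rr,g,b=I[...,0],I[...,1],I[...,2]
x,y=rackax()
ye=(rr>2*b)&(g>1.5*b)&(rr>80); 
for v in range(136,172,5):
    c=np.where(ye[v,290:340])[0]+290
    if len(c): print('strip',v,c.min(),c.max())
rd=(rr>1.5*g)&(rr>40)
for v in range(174,380,12):
    c=np.where(rd[v,280:350])[0]+280
    if len(c): print('red',v,c.min(),c.max())
R0,p0,_=cur(); t=R0.as_matrix()
C=p0+t[:,2]*27.0
print(proj(f,tile(C,t[:,1],t[:,0],-t[:,2])).round(1).tolist())
```

```text
strip 136 313 323
strip 141 313 323
strip 146 313 324
strip 151 313 324
strip 156 313 323
strip 161 313 323
strip 166 313 323
strip 171 313 323
red 186 308 308
red 198 310 310
red 210 306 308
red 222 306 306
red 234 303 327
red 246 306 327
red 258 307 327
red 270 306 321
red 282 304 326
red 294 306 325
red 306 305 325
red 318 306 327
red 330 303 327
red 342 304 325
red 354 304 325
red 366 304 326
[[328.4, 229.2], [322.9, 170.9], [326.3, 389.8], [322.2, 274.9], [298.9, 229.2], [306.1, 170.9], [301.6, 389.8], [307.0, 274.9]]
```

```bash
python3 -m crank '[[-0.0019,0.0005,0.025,-0.0024,-0.0013,0,1],[-0.0019,0.0005,0.055,-0.0024,-0.0013,0,1],[-0.0019,0.0005,0.085,-0.0024,-0.0013,0,1],[-0.0019,0.0005,0.11,-0.0024,-0.0013,0,1],[-0.0019,0.0005,0.125,-0.0024,-0.0013,0,1]]'; python3 -m crank '[[0,0,0,0,0,0,1],[0,0,0.002,0,0,0,1],[0,0,0.004,0,0,0,1],[0,0,0.006,0,0,0,1]]'
python3 - <<'E'
from h import *
x,y=rackax(); plan(frame(np.array([0,0,-1.]),x),RC+[0,0,75]-.5*y)
E
```

```text
clock: 9.0
eef_pos: [589.1, -199.7, 97.4]
tcp_rot: [-3.141, 0.001, 0.143]
contact_force: [0.1, -0.0, -1.5]
opening: 0.109
grasp_force: 45.3
clock: 9.4
eef_pos: [590.9, -201.6, 94.5]
tcp_rot: [3.139, -0.003, 0.141]
contact_force: [-0.1, -0.7, -2.4]
opening: 0.11
grasp_force: 45.3
 [-0.0018, -0.0004, 0.0095] [0.0023, -0.0032, 0.0015] rows>= 0.2
```

```bash
for i in 1 2 3 4 5; do python3 -m crank '[[0,0,0.001,0,0,0,1],[0,0,0.002,0,0,0,1],[0,0,0.002,0,0,0,1]]'|grep -E "eef|contact|opening"; done
```

```text
eef_pos: [590.1, -201.4, 91.5]
contact_force: [0.5, 0.5, -2.2]
opening: 0.106
eef_pos: [590.0, -201.3, 89.2]
contact_force: [-0.1, -0.2, -2.1]
opening: 0.108
eef_pos: [590.0, -201.3, 87.2]
contact_force: [0.6, 0.8, -1.2]
opening: 0.108
eef_pos: [590.1, -201.3, 85.2]
contact_force: [0.2, -0.2, -1.4]
opening: 0.108
eef_pos: [590.4, -201.5, 84.7]
contact_force: [-3.9, 0.4, 9.8]
opening: 0.11
```

Floor reached at the expected height (74.7 mm). Release with a partial opening, so the neighbouring tiles stay clear, and rise.

```bash
python3 -m crank '[[0,0,-0.001,0,0,0,1],[0,0,-0.001,0,0,0,0.8],[0,0,-0.001,0,0,0,0.65],[0,0,-0.001,0,0,0,0.6],[0,0,-0.001,0,0,0,0.6]]'; python3 -m crank '[[0,0,-0.005,0,0,0,0.6],[0,0,-0.02,0,0,0,0.6],[0,0,-0.05,0,0,0,0.6],[0,0,-0.09,0,0,0,0.6],[0,0,-0.13,0,0,0,0.6]]'
python3 - <<'E'
from h import *
x,y=rackax(); Rt=frame(np.array([0,0,-1.]),x)
plan(Rt,RC-56*y+[0,0,202],'white hi')
f=grab('wrist','w4.png'); J=cv2.imread('pics/w4.png')
K=cv2.resize(J,None,fx=1.25,fy=1.25,interpolation=cv2.INTER_CUBIC)
cv2.imwrite('pics/w4o.png',cv2.convertScaleAbs(K,alpha=1.3))
P=[RC+k*56*y+[0,0,90]+b*35*x+c*5*y for k in(1,0,-1) for b in(1,-1) for c in(1,-1)]
print((proj(f,np.array(P))*1.25).round(0).tolist())
E
```

```text
clock: 11.4
eef_pos: [590.1, -201.4, 84.2]
tcp_rot: [3.14, -0.001, 0.141]
contact_force: [-0.1, 1.6, -0.2]
opening: 0.398
grasp_force: 0.0
clock: 11.9
eef_pos: [589.7, -201.2, 216.8]
tcp_rot: [3.14, -0.001, 0.141]
contact_force: [0.3, -0.1, 0.4]
opening: 0.398
grasp_force: 0.0
white hi [-0.0008, 0.0557, 0.0048] [0.0014, -0.0015, 0.0014] rows>= 1.1
[[288.0, 198.0], [305.0, 198.0], [296.0, 308.0], [312.0, 308.0], [385.0, 198.0], [402.0, 198.0], [385.0, 308.0], [401.0, 309.0], [482.0, 198.0], [499.0, 199.0], [474.0, 309.0], [490.0, 309.0]]
```

View pics/w4o.png

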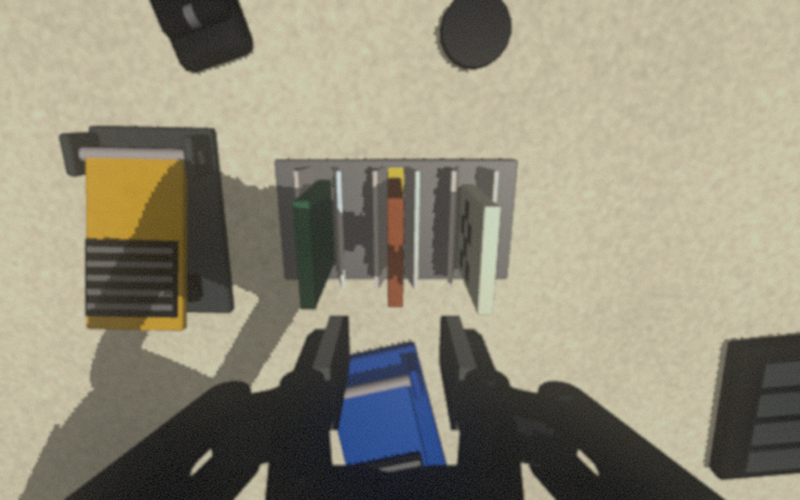

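The specimen stands square in the middle slot (388–404, rows 198–305). The white tile's top runs from (492,205) to (486,311), about 4 mm nearer the robot. I'll move over it and descend.

```bash
python3 -m crank '[[-0.002,0.02,0,0,0,0,0.6],[-0.004,0.04,0,0,0,0.01,0.6],[-0.0045,0.056,0,0,0,0.01,0.6],[-0.0045,0.056,0.0,0,0,0.01,0.6]]'; python3 -m crank '[[0,0,0.03,0,0,0,0.6],[0,0,0.06,0,0,0,0.6],[0,0,0.09,0,0,0,0.6],[0,0,0.115,0,0,0,0.6],[0,0,0.132,0,0,0,0.6]]'; python3 -m crank '[[0,0,0,0,0,0,0.7],[0,0,0,0,0,0,0.8],[0,0,0,0,0,0,0.9],[0,0,0,0,0,0,1],[0,0,0,0,0,0,1]]' 45;python3 -m crank '[[0,0,0,0,0,0,1],[0,0,0,0,0,0,1]]'
```

```text
clock: 12.35
eef_pos: [592.8, -260.0, 213.1]
tcp_rot: [3.141, 0.0, 0.129]
contact_force: [-0.4, -0.2, 0.4]
opening: 0.4
grasp_force: 0.0
clock: 12.85
eef_pos: [592.1, -257.1, 79.3]
tcp_rot: [-3.141, 0.002, 0.131]
contact_force: [-0.2, 0.3, -1.1]
opening: 0.399
grasp_force: 0.0
clock: 13.35
eef_pos: [594.1, -257.6, 83.4]
tcp_rot: [3.14, -0.003, 0.131]
contact_force: [-0.3, -0.0, -1.8]
opening: 0.111
grasp_force: 43.7
clock: 13.55
eef_pos: [594.1, -257.7, 83.3]
tcp_rot: [3.14, -0.003, 0.131]
contact_force: [-2.1, -0.0, 5.9]
opening: 0.109
grasp_force: 44.7
```

```bash
python3 -m crank '[[0,0,-0.01,0,0,0,1],[0,0,-0.03,0,0,0,1],[0,0,-0.06,0,0,0,1],[0,0,-0.1,0,0,0,1],[0,0,-0.145,0,0,0,1]]'; python3 -m crank '[[0,0,0,0,0,0,1]]'|grep -E "cont|open"
python3 - <<'E'
from h import *
u,n,y=easel(); plan(R.from_euler('xyz',[2.792,0,1.242]).as_matrix(),[576.8,261.0,93.8]+150*u,'above easel')
E
```

```text
clock: 14.05
eef_pos: [592.5, -256.9, 228.3]
tcp_rot: [3.141, 0.0, 0.131]
contact_force: [1.2, 0.2, -0.1]
opening: 0.109
grasp_force: 43.8
contact_force: [1.2, -0.7, -1.4]
opening: 0.111
above easel [0.0026, -0.5406, -0.0035] [-0.3008, 0.1884, -1.0993] rows>= 10.8
```

```bash
for i in 1 2 3 4; do python3 -m crank '[[0,-0.027,0,0,0,0,1],[0,-0.054,0,0,0,0,1],[0,-0.081,0,0,0,0,1],[0,-0.108,0,0,0,0,1],[0.0006,-0.135,-0.001,0,0,0,1]]' >/dev/null; done; for i in 1 2; do python3 -m crank '[[0,0,0,-0.03,0.019,-0.11,1],[0,0,0,-0.06,0.038,-0.22,1],[0,0,0,-0.09,0.056,-0.33,1],[0,0,0,-0.12,0.075,-0.44,1],[0,0,0,-0.15,0.094,-0.55,1]]'>/dev/null; done;  python3 -m crank '[[0,0,0,0,0,0,1],[0,0,0,0,0,0,1]]'
python3 - <<'E'
from h import *
u,n,y=easel(); Rt=R.from_euler('xyz',[2.792,0,1.242]).as_matrix(); P=np.array([576.8,261.0,93.8])
plan(Rt,P+40*u+1*n,'40 above'); 
f=grab('wrist','w5.png')
E
```

```text
clock: 17.35
eef_pos: [524.7, 278.3, 230.7]
tcp_rot: [2.804, -0.001, 1.24]
contact_force: [0.3, -0.5, -1.6]
opening: 0.111
grasp_force: 44.2
40 above [0.0004, 0.0071, 0.1073] [-0.0125, -0.0005, -0.0026] rows>= 2.2
```

```bash
python3 -m crank '[[0,0.003,0.03,-0.006,0,-0.001,1],[0,0.006,0.06,-0.0125,0,-0.0026,1],[0,0.009,0.085,-0.0125,0,-0.0026,1],[0,0.009,0.085,-0.0125,0,-0.0026,1]]'
python3 - <<'E'
from h import *
u,n,y=easel(); Rt=R.from_euler('xyz',[2.792,0,1.242]).as_matrix(); P=np.array([576.8,261.0,93.8])
plan(Rt,P+60*u+3*n,'60 above');  plan(Rt,P+3*u+3*n,'3 above'); 
f=grab('wrist','w5.png');g=grab('side','s5.png')
I=cv2.imread('pics/w5.png')[90:290,160:480]; J=cv2.imread('pics/s5.png')[80:210,170:340]
cv2.imwrite('pics/c5.png',cv2.convertScaleAbs(np.vstack([cv2.resize(I,(480,300)),cv2.resize(J,(480,300))]),alpha=1.3))
E
```

```text
clock: 17.8
eef_pos: [559.3, 265.1, 150.4]
tcp_rot: [2.794, 0.003, 1.242]
contact_force: [-0.1, -0.6, -1.1]
opening: 0.11
grasp_force: 44.0
60 above [0.0017, 0.0004, -0.0007] [-0.0023, 0.0033, 0.0009] rows>= 0.0
3 above [0.0019, 0.0006, 0.0563] [-0.0023, 0.0033, 0.0009] rows>= 1.1
```

View pics/c5.png

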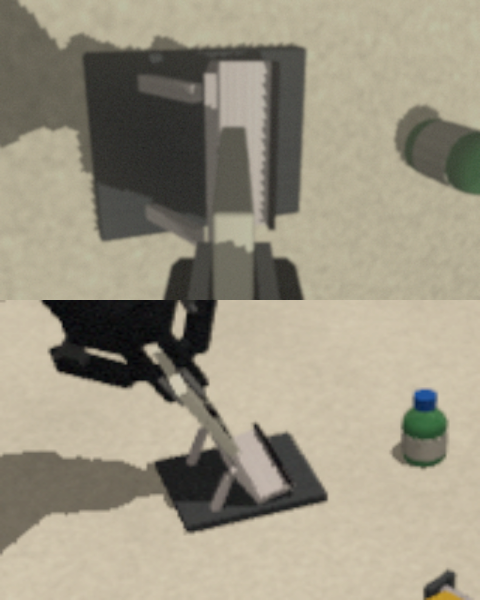

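The tile (cols 218–248) is just in front of the plate (205–217) and over the ledge, in line with both. Lowering along the slope.

```bash
python3 -m crank '[[0,0,0.012,0,0.002,0,1],[0.001,0,0.024,0,0.003,0,1],[0.0017,0,0.036,0,0.003,0,1],[0.0017,0,0.046,0,0.003,0,1],[0.0017,0,0.054,0,0.003,0,1]]';  python3 -m crank '[[0,0,0,0,0,0,1],[0,0,0,0,0,0,1],[0,0,0,0,0,0,1]]'
python3 - <<'E'
from h import *
u,n,y=easel(); Rt=R.from_euler('xyz',[2.792,0,1.242]).as_matrix(); P=np.array([576.8,261.0,93.8])
plan(Rt,P-1.4*u,'seat')
E
```

```text
clock: 18.4
eef_pos: [577.9, 262.1, 101.6]
tcp_rot: [2.792, -0.002, 1.246]
contact_force: [0.4, -0.5, -2.1]
opening: 0.113
grasp_force: 44.1
clock: 18.7
eef_pos: [578.0, 262.4, 103.2]
tcp_rot: [2.791, -0.003, 1.246]
contact_force: [-0.7, -0.5, -1.3]
opening: 0.112
grasp_force: 44.1
seat [-0.0018, -0.0039, 0.0099] [0.0013, -0.0044, 0.0027] rows>= 0.2
```

```bash
python3 -m crank '[[0,-0.001,0.002,0,0,0,1],[0,-0.002,0.004,0,0,0,1],[0,-0.003,0.005,0,0,0,1],[0,-0.003,0.005,0,0,0,1]]'|grep -E "eef|cont"; for i in 1 2; do python3 -m crank '[[0,0,0.001,0,0,0,1],[0,0,0.002,0,0,0,1],[0,0,0.002,0,0,0,1]]'|grep -E "eef|contact"; done;  python3 - <<'E'
from h import *
u,n,y=easel(); Rt=R.from_euler('xyz',[2.792,0,1.242]).as_matrix(); P=np.array([576.8,261.0,93.8])
plan(Rt,P-1.4*u,'seat')
R0,_,s=cur(); print(R0.inv().apply(s['contact_force']).round(1))
E
```

```text
eef_pos: [576.6, 262.6, 96.9]
contact_force: [0.6, 0.1, -0.1]
eef_pos: [577.5, 262.4, 95.1]
contact_force: [0.2, 0.5, -1.2]
eef_pos: [578.1, 262.1, 93.2]
contact_force: [0.3, 0.9, -0.5]
seat [-0.0015, -0.0006, 0.0005] [0.0009, -0.0038, 0.0028] rows>= 0.0
[ 1.  -0.1  0.5]
```

```bash
for i in 1 2 3; do python3 -m crank '[[0,0,0.0005,0,0,0,1],[0,0,0.001,0,0,0,1],[0,0,0.001,0,0,0,1]]'|grep -E "eef|contact"; done;  python3 - <<'E'
from h import *
R0,_,s=cur(); print(R0.inv().apply(s['contact_force']).round(1))
E
```

```text
eef_pos: [578.4, 262.2, 92.8]
contact_force: [-2.8, -0.6, 3.9]
eef_pos: [578.5, 262.2, 92.8]
contact_force: [-10.6, -0.8, 18.1]
eef_pos: [578.6, 262.2, 92.8]
contact_force: [-17.8, 1.0, 29.9]
[ -4.6  -5.8 -34. ]
```

Ledge reached. Ease off, then move gently back until the plate is felt.

```bash
python3 -m crank '[[0,0,-0.001,0,0,0,1],[0,0,-0.0022,0,0,0,1],[0,0,-0.0022,0,0,0,1]]'|grep -E "eef|contact"; for i in 1 2 ; do python3 -m crank '[[0,-0.0005,0,0,0,0,1],[0,-0.001,0,0,0,0,1],[0,-0.001,0,0,0,0,1]]'|grep -E "eef|contact"; python3 -c "
from h import *
R0,_,s=cur(); print(R0.inv().apply(s['contact_force']).round(1))"; done
```

```text
eef_pos: [578.6, 262.4, 92.8]
contact_force: [-3.2, 1.7, 5.7]
eef_pos: [578.2, 262.5, 92.7]
contact_force: [-0.1, -0.4, 5.8]
[-0.4  2.1 -5.4]
eef_pos: [577.9, 262.7, 92.6]
contact_force: [3.6, -3.7, 4.7]
[-2.3  6.  -2.8]
```

Seated on ledge and plate. Check with a picture after a gentle release.

```bash
python3 -m crank '[[0,0,0,0,0,0,0.88],[0,0,0,0,0,0,0.8],[0,0,0,0,0,0,0.7],[0,0,0,0,0,0,0.6],[0,0,0,0,0,0,0.5]]' 20;python3 -m crank '[[0,0,0,0,0,0,0.5],[0,0,-0.015,0,0,0,0.5],[0,0,-0.04,0,0,0,0.5],[0,0,-0.075,0,0,0,0.5],[0,0,-0.11,0,0,0,0.5]]'; python3 -m crank '[[0,0,-0.03,0,0,0,0.5],[0,0,-0.03,0,0,0,0.5]]' >/dev/null;  python3 - <<'E'
from h import *
f=grab('wrist','w6.png');g=grab('side','s6.png');h=grab('scene','sc6.png')
I=cv2.imread('pics/w6.png')[90:290,160:480]; J=cv2.imread('pics/s6.png')[80:210,170:340];K=cv2.imread('pics/sc6.png')[220:350,340:510]
o=lambda a:cv2.resize(a,(400,300),interpolation=cv2.INTER_CUBIC)
W=cv2.imread('pics/w6.png')
cv2.imwrite('pics/c6.png',cv2.convertScaleAbs(np.vstack([np.hstack([o(I),o(J)]),np.hstack([o(K),o(W)])]),alpha=1.3))
u,n,y=easel(); print(proj(f,tile(S+45*u+5*n,n,y,u)).round(0)[[0,2,4,6]].tolist())
E
```

```text
clock: 22.0
eef_pos: [576.3, 262.7, 91.6]
tcp_rot: [2.791, -0.002, 1.246]
contact_force: [0.3, -0.1, -0.4]
opening: 0.498
grasp_force: 0.0
clock: 22.5
eef_pos: [539.7, 274.6, 196.8]
tcp_rot: [2.792, -0.003, 1.246]
contact_force: [0.0, 1.0, 0.2]
opening: 0.498
grasp_force: 0.0
[[320.0, 162.0], [320.0, 246.0], [307.0, 162.0], [307.0, 246.0]]
```

View pics/c6.png

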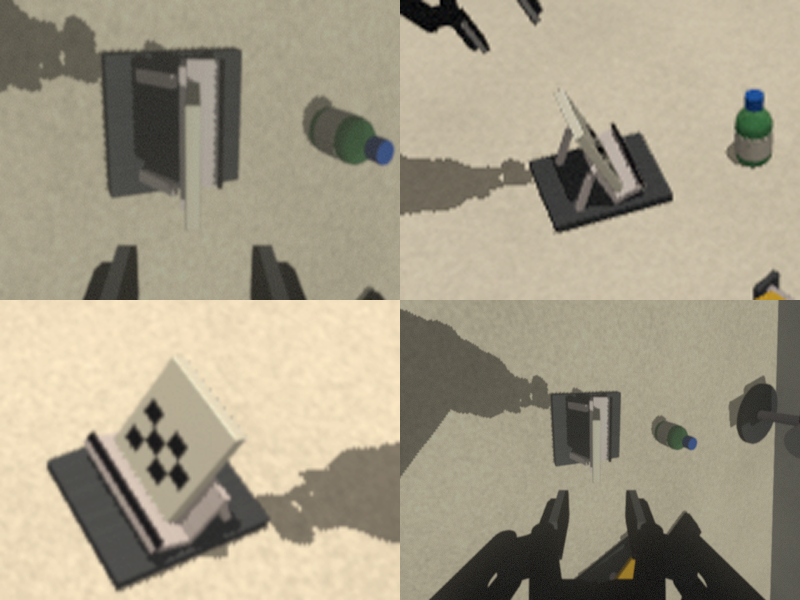

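White tile seated on the easel, leaning on the plate and square with it (checker visible in the scene view at (160,430)), and the gripper is clear. Now I'll locate the yellow pedal's pad.

Run:
```python
from h import *
s=grab('scene');d=grab('side');f=grab('wrist')
R0,p0,_=cur(); Rc=R.from_euler('xyz',f['orientation']); rel=R0.inv()*Rc; off=R0.inv().apply(f['position']-p0)
T=R.from_euler('xyz',[3.14,-.001,.141]); f4=dict(f); f4['position']=np.array([589.7,-201.2,216.8])+T.apply(off); f4['orientation']=(T*rel).as_euler('xyz')
print('off',off.round(1))
print('w4 pad corners z64',[ray(f4,u/1.25,v/1.25,z).round(0)[:2].tolist() for u,v,z in[(85,240,60),(178,240,60),(176,316,68),(87,316,68),(131.5,278,64)]])
print('check specimen top', ray(f4,396/1.25,251/1.25,100).round(0))
print('scene',ray(s,321,175,64).round(0),'side',ray(d,315,230,64).round(0))
o=lambda I,x,y:cv2.resize(I[y:y+100,x:x+100],(400,400),interpolation=cv2.INTER_CUBIC)
cv2.imwrite('pics/c7.png',np.hstack([o(s['image'][:,:,::-1],265,140),o(d['image'][:,:,::-1],275,190)]))
```

```text
off [  78.9   -0.5 -123.6]
w4 pad corners z64 [[557.0, 12.0], [567.0, -52.0], [512.0, -53.0], [503.0, 10.0], [535.0, -21.0]]
check specimen top [ 592. -202.  100.]
scene [533. -17.  64.] side [534. -23.  64.]
```

View pics/c7.png

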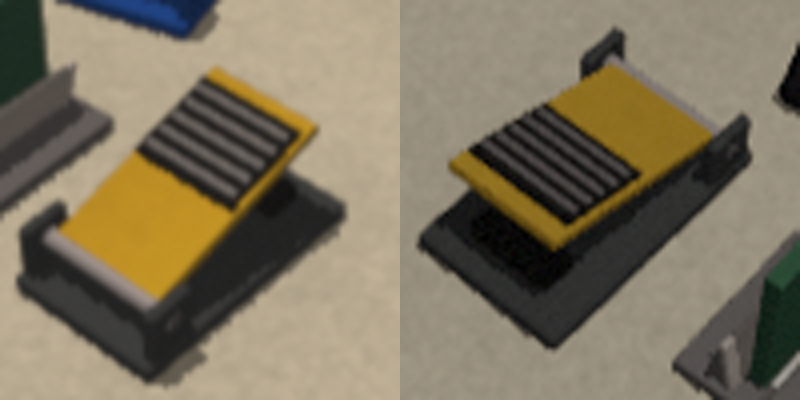

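```bash
python3 -m crank '[[0,0,0,0.12,0,0,0.7],[0,0,0,0.24,0,0,1],[0,0,0,0.3495,0,0,1],[0,0,0,0.3495,0,0,1]]'
python3 - <<'E'
from h import *
x=R.from_euler('z',1.242).apply([1,0,0]); plan(frame(np.array([0,0,-1.]),x),[534,-21,130],'above pad')
E
```

```text
clock: 23.4
eef_pos: [532.8, 276.8, 222.4]
tcp_rot: [-3.14, -0.003, 1.243]
contact_force: [0.5, -0.5, 0.3]
opening: 0.002
grasp_force: 0.0
above pad [-0.2818, 0.0971, 0.0916] [-0.0014, -0.0025, 0.0012] rows>= 6.2
```

```bash
for i in 1 2; do python3 -m crank '[[-0.0282,0.0097,0,0,0,0,1],[-0.0564,0.0194,0,0,0,0,1],[-0.0846,0.0291,0,0,0,0,1],[-0.1128,0.0388,0,0,0,0,1],[-0.141,0.0485,0,0,0,0,1]]' >/dev/null; done; python3 -m crank '[[0,0,0.03,0,0,0,1],[0,0,0.06,0,0,0,1],[0,0,0.0916,0,0,0,1],[0,0,0.0916,0,0,0,1]]'
python3 - <<'E'
from h import *
x=R.from_euler('z',1.242).apply([1,0,0]); plan(frame(np.array([0,0,-1.]),x),[534,-21,92],'9 above pad')
E
```

```text
clock: 24.8
eef_pos: [529.4, -20.1, 127.0]
tcp_rot: [-3.137, 0.001, 1.246]
contact_force: [0.2, 0.4, 0.8]
opening: 0.001
grasp_force: 0.0
9 above pad [0.0007, 0.0048, 0.035] [-0.005, 0.0008, 0.0042] rows>= 0.7
```

```bash
python3 -m crank '[[0,0.002,0.015,0,0,0,1],[0,0.004,0.03,0,0,0,1],[0,0.004,0.033,0,0,0,1],[0,0.004,0.033,0,0,0,1]]'|grep -E "eef|cont"; for i in 1 2 3 4; do python3 -m crank '[[0,0,0.002,0,0,0,1],[0,0,0.004,0,0,0,1],[0,0,0.004,0,0,0,1]]'|grep -E "eef|cont"; done
```

```text
eef_pos: [536.6, -21.4, 98.0]
contact_force: [-0.3, -1.0, 0.0]
eef_pos: [537.0, -21.5, 94.3]
contact_force: [-0.0, -0.7, 0.2]
eef_pos: [536.7, -21.5, 89.8]
contact_force: [-0.1, -0.1, -0.7]
eef_pos: [536.7, -21.4, 85.7]
contact_force: [0.2, 0.3, -1.1]
eef_pos: [536.9, -21.4, 82.0]
contact_force: [-0.8, -1.0, 4.2]
```

```bash
python3 -m crank '[[0,0,0.004,0,0,0,1],[0,0,0.008,0,0,0,1],[0,0,0.012,0,0,0,1],[0,0,0.015,0,0,0,1]]'|grep -E "eef|cont"; for i in 1 2 3 4; do python3 -m crank '[[0,0,0.001,0,0,0,1],[0,0,0.002,0,0,0,1]]'|grep -E "eef|cont"; done
```

```text
eef_pos: [536.1, -21.5, 67.0]
contact_force: [-5.9, -1.5, 9.9]
eef_pos: [535.7, -21.6, 65.1]
contact_force: [-6.6, -1.2, 9.9]
eef_pos: [535.9, -21.5, 63.2]
contact_force: [-5.8, -1.2, 9.5]
eef_pos: [535.6, -21.5, 61.2]
contact_force: [-6.0, -0.7, 11.3]
eef_pos: [535.7, -21.5, 60.1]
contact_force: [-11.9, -1.0, 34.2]
```

At the stop (force jumped from 11 to 34 N at z=60). Hold about 1 s, then lift off.

```bash
for i in 1 2; do python3 -m crank '[[0,0,-0.0003,0,0,0,1],[0,0,-0.0003,0,0,0,1],[0,0,-0.0003,0,0,0,1],[0,0,-0.0003,0,0,0,1],[0,0,-0.0003,0,0,0,1]]'|grep -E "clock|eef|cont"; done; python3 -m crank '[[0,0,-0.005,0,0,0,1],[0,0,-0.012,0,0,0,1],[0,0,-0.019,0,0,0,1],[0,0,-0.026,0,0,0,1],[0,0,-0.04,0,0,0,1]]'|grep -E "eef|cont"; python3 -m crank '[[0,0,-0.04,0,0,0,1],[0,0,-0.08,0,0,0,1],[0,0,-0.12,0,0,0,1],[0,0,-0.12,0,0,0,1],[0,0,-0.12,0,0,0,1]]'
python3 - <<'E'
from h import *
s=grab('scene','sc8.png');d=grab('side','s8.png')
o=lambda a:cv2.resize(a,(400,300),interpolation=cv2.INTER_CUBIC)
A=cv2.imread('pics/sc8.png');B=cv2.imread('pics/s8.png')
cv2.imwrite('pics/c8.png',cv2.convertScaleAbs(np.vstack([np.hstack([o(A[90:345,180:520]),o(B[90:345,200:540])])]),alpha=1.3))
a=cv2.imread('pics/scene0.png').astype(int)[140:240,265:355]; print('pedal diff scene',np.abs(a-A[140:240,265:355]).mean())
E
```

```text
clock: 28.1
eef_pos: [535.7, -21.5, 60.4]
contact_force: [-10.1, -0.6, 23.3]
clock: 28.6
eef_pos: [535.7, -21.5, 60.5]
contact_force: [-7.7, -0.8, 18.7]
eef_pos: [535.7, -21.4, 99.4]
contact_force: [-0.0, 0.0, 0.3]
clock: 29.6
eef_pos: [536.5, -21.8, 220.6]
tcp_rot: [3.139, -0.003, 1.246]
contact_force: [0.3, -0.8, -1.1]
opening: -0.0
grasp_force: 0.0
pedal diff scene 8.970407407407407
```

View pics/c8.png

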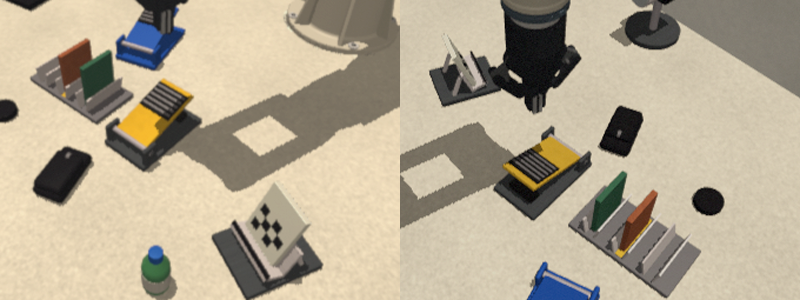

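Everything is in place: the white tile leans on the easel, the specimen stands in the middle slot, the pedal is back up and the other objects have not moved. Handing in.

```bash
python3 -c "
from h import *
print(sign_off())"
```

```text
the job is handed in; nothing more can be done
None
```

The job is done and handed in at about 30 s of the 72 s: the terracotta tile stands in the rack's middle slot, the checkered tile leans on the easel, and the yellow pedal was held on its stop for about a second and came back up; the sign-off call gave no verdict.

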